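# Unload the roller mixer and show the tube to the barcode reader

### The arm

A 7-joint arm with a two-finger parallel gripper is mounted at the origin on the work surface. World frame = base frame: x ahead of the robot, y to its left, z up, the work surface at z = 0. Lengths are in mm, angles in rad, forces in N, time in s.
With the tool pointing down it reaches from about 400 to 875 mm from the base axis. Payload 4.4 kg.
Tool frame: the origin (TCP) lies at the very end of the fingers, on their centre line; the grasp point (between the pads) lies 19 mm behind it; z points along the fingers, y is the direction in which the jaws open and shut (so a half turn about z gives the same grasp; the last joint's range is limited). The gripper opens to 85 mm and grips with 20 to 120 N. Pads are 22 mm wide; open, the fingers measure 114 mm over their backs; the gripper's body (76 mm by 85 mm) begins 54 mm behind the grasp point. The pads swing forward as they close: fully open they stand 13 mm farther back than shut.
Start: joints at [1.242, 0.628, 0.038, 1.517, -0.027, 0.996, -0.02], TCP at [168.888, -627.69, 231.313] pointing down, gripper open.
Joint ranges: [-3.06, 3.06], [-0.37, 2.12], [-1.25, 1.32], [0.18, 2.47], [-1.1, 4.24], [0.23, 1.98], [-2.94, 2.94]. Speed limits (rad/s): [2.57, 2.57, 3.14, 3.14, 3.14, 3.14, 3.14].

### API

Orientations are given as [roll, pitch, yaw] about the fixed x, y, z axes, in that order (R = Rz(yaw) Ry(pitch) Rx(roll)).
In Python, from cell import ctrl gives the robot as it stands.
- The arm moves only by the shell command python3 -m crank 'ROWS' [OPENING]. ROWS is JSON, a list that holds one entry, the list of rows, each a list of 6 numbers: the shift along the tool's x, y, z in units of 30 mm (1.0 is 30 mm), then the turn, a rotation vector about the tool's x, y, z in units of 6 degrees (1.0 is 6 degrees). In form: [[[tx, ty, tz, rx, ry, rz], ...]]. A call has 1 to 12 rows; each row shifts and turns the pose as measured when the row begins, along the tool's axes as they then stand; what a row does not reach is not made up. A row lasts 1/12 s, in which the tool goes at most 41.7 mm and 7.16 degrees, less where a joint would pass 70% of its speed; a pose out of reach is approached as far as the arm can. A call is refused whole if a number of a shift passes 1 or a number of a turn 1, either way. A call with a gripper value outside its range is refused whole. OPENING is the gripper command: -1 is fully open, 1 is shut, values between are in proportion, set as the call begins (- or left out, the last holds). The fingers move at their own pace and stop on an object; the grip force is fixed at half the most. Time passes only in rows, so rows that do not move let the fingers close. It gives the time, the measured TCP pose, the force and the opening at its end, in the units of the state.
- ctrl.read_state(): the state, without advancing time (a new reading comes with each control period).
- ctrl.get_image(name): name is "scene" or "top" or "wrist"; returns a dict with "color" (480x640x3 uint8, red, green, blue), "depth" (480x640 float32, mm along the optical axis (not along the pixel's ray), 0 where there is no reading), "camera_matrix" (3x3 intrinsics, pixels), "R" (3x3) and "t" (3): a world point X has camera coordinates R X + t. Camera axes: x right, y down, z forward; pixel columns grow to the right and rows downward; lengths in mm; the calibration is good to about 2 mm. A picture is of the moment at which its call begins.
- ctrl.finish_job(): hands the job in, once; it reports no verdict.
Trained networks look in a picture, given as the dict that the camera call returned (one of the last four; its "shot" number tells which), for a name from the list of things; names that differ only in an ending like _2 or _b are one class to them, and where a whole thing is asked for, a point or a joint stands for the part that bears it (a point fixed in the world has none). Each returns a list of dicts, best first, with "conf" (0 to 1); they miss things now and then, are a little off and sometimes report something else, mostly with a low value. They report only what shows in the picture. A call takes as long as a camera call. They do not tell look-alikes from the thing itself.
- ctrl.search_frame(query, picture): "extent" ([centre column, centre row, width, height] in pixels, round what is visible of it).
The state is a dict: "clock": time; "qpos": joint angles; "qd": joint speeds; "tau": joint torques, N m; "eef_pos": TCP position; "tool_rot": TCP orientation; "force": force on the tool from outside, world axes, zero at the start; "torque": the same for the moment, N m; "width": finger opening in mm.
Only numpy, scipy, OpenCV 4.12 (cv2) and the standard library are available. Lean on these libraries where they do the work, as an engineer would, in place of code of your own. Each camera call takes 0.05 s, during which the arm holds its last target. There are 200 camera calls.

### The job

The mixing run is over and the rollers stand still: first turn the roller mixer's speed knob fully anticlockwise to its off stop, then lift the orange-capped tube off the rollers and present it to the barcode reader. Hold it level in the air with its middle about 10 cm above the middle of the reader's glass window, lying along the window's long side (cap either way), and finish while still holding it there. Leave the other two tubes, the mouse and the specimen cup where they are.

Things in the scene. Friction and masses are not known exactly. Their poses are not given: they have to be found in the camera images.
- mixer: Tube roller mixer, fixed: cream housing 240 mm (x) by 340 mm (y), origin at table level under its centre. Six black rollers, 30 mm diameter and 216 mm long, run along its y axis, 34 mm apart in x, at x = -85, -51, -17, 17, 51 and 85 mm, their middles at y = -35 mm, their tops 90 mm above the table; they do not turn. The tubes lie in the grooves at x = -68, 0 and 68 mm. The blue control panel (top at 92 mm) is at the +y end, from y = 82 to 170 mm.
- speed_knob (a joint): Speed knob on the mixer's panel, vertical axis, in rad: 0 is off (fully anticlockwise seen from above, a hard stop); it grows as the knob is turned clockwise, up to 4.7. It stays where it is left; turning takes about 0.04 N m.
- speed_knob_grip (a point): Point on the knob's vertical axis at the height to grip it. It turns with the knob: the grip bar, 40 mm long, 14 mm wide and 32 mm tall, lies along this point's x axis (parallel to the mixer's x axis, white pointer line on its -x end at the red off mark, when the joint reads 0). The point is 128 mm above the table; the bar's top is at 135 mm, and below the bar is a disc of 42 mm diameter with its top at 105 mm.
- tube_orange: Sample tube with an orange screw cap, a white barcode label round its middle, the tube to present: a rigid cylinder 28 mm in diameter (cap 29 mm) and 95 mm long, 30 to 65 g. Origin on its axis at mid-length; its y axis runs along the tube towards the cap. At the start it lies level in one of the mixer's grooves, its axis 98.5 mm above the table (8.5 mm above the roller tops), cap towards the control panel.
- tube_blue: The same kind of tube with a blue cap, lying in another groove; to be left there.
- tube_white: The same kind of tube with a white cap, lying in another groove; to be left there.
- reader: Desk barcode reader, fixed: grey box 115 mm (x) by 160 mm (y), 55 mm high, with a dark red glass window 72 mm by 112 mm (long side along its y axis) in the middle of its top, looking straight up. Origin at table level under its centre.
- read_spot (a point): Reading point in the air, 100 mm straight above the middle of the reader's window (155 mm above the table); its y axis runs along the window's long side.
- mouse: Black computer mouse, 62 by 105 by 33 mm, on the table beyond the work; origin under its centre. To be left alone.
- cup: Specimen cup with a yellow lid, 58 mm in diameter and 72 mm high, on the table beyond the work; origin under its centre. To be left alone.
Not all that is in view belongs to the job. What is shaped like the tube_orange but purple or red is not meant.

How it is judged:
By the outcome, as a careful person would: the job done as asked, in the order asked, and still so for the second after the job is handed in, while the arm keeps its last pose, push and grip.
It also fails if it takes over 67 s, if anything falls off the work surface, if the arm or the gripper's body presses on something with over 40 N, if the wrist force passes 120 N, or if a joint passes its speed limit or range.

## Working session

There is one attempt and no reset: what is moved stays moved. The work goes in short steps, Python scripts to look and compute and a shell command to move; the robot and the scene stay as the last step left them, time stands still between calls to the robot, and variables do not carry over. Pictures are saved under pics/ and viewed, about 8 in all and at most 12, crops included, and the job is handed in when it is done.

```bash
mkdir -p pics
cat > h.py <<'E'
import numpy as np, cv2
from cell import ctrl
from scipy.spatial.transform import Rotation as Ro
def world(p,u,v,d=None):
    u=np.asarray(u,float);v=np.asarray(v,float)
    if d is None: d=p["depth"][v.astype(int),u.astype(int)]
    K=p["camera_matrix"]
    c=np.stack([(u-K[0,2])/K[0,0]*d,(v-K[1,2])/K[1,1]*d,d],-1)
    return (c-p["t"])@p["R"]
def save(p,n): cv2.imwrite("pics/"+n,cv2.cvtColor(p["color"],cv2.COLOR_RGB2BGR))
E
python3 - <<'E'
from h import *
for cam in ["top","scene"]:
    p=ctrl.get_image(cam); save(p,cam+"1.png")
    for q in ["mixer","speed_knob","tube_orange","reader","mouse","cup"]:
        for r in ctrl.search_frame(q,p)[:4]:
            e=r["extent"]; print(cam,q,round(r["conf"],2),np.round(e),np.round(world(p,e[0],e[1])))
s=ctrl.read_state();print(s)
E
```

```text
top mixer 0.98 [391. 246. 143. 108.] [ 535. -196.   59.]
top speed_knob 0.71 [340. 272.  18.  15.] [471. -73. 134.]
top tube_orange 0.97 [435. 157.  18.  38.] [ 762. -306.   32.]
top tube_orange 0.75 [497. 240.  37.  28.] [ 556. -461.   30.]
top tube_orange 0.72 [418. 244.  40.  12.] [ 539. -255.  113.]
top reader 0.77 [237. 241.  70.  63.] [542. 182.  56.]
top mouse 0.65 [342. 273.  20.  20.] [470. -79. 138.]
top cup 0.71 [344. 146.  26.  28.] [775. -79.  77.]
top cup 0.5 [397. 273.  41.  16.] [ 473. -206.  113.]
scene mixer 0.91 [272. 268. 167. 146.] [ 567. -206.   80.]
scene speed_knob 0.63 [306. 214.  12.  19.] [481. -78. 110.]
scene tube_orange 0.84 [173. 320.  43.  20.] [ 566. -457.   27.]
scene tube_orange 0.76 [212. 218.  28.  25.] [ 331. -283.   30.]
scene tube_orange 0.69 [252. 263.  40.  27.] [ 550. -246.  108.]
scene tube_orange 0.67 [270. 371.  16.  48.] [ 774. -302.   27.]
scene reader 0.89 [408. 218.  72.  64.] [566. 172.  52.]
scene mouse 0.96 [457. 293.  45.  38.] [797. 171.  34.]
scene mouse 0.17 [407. 217.  71.  64.] [562. 171.  51.]
scene cup 0.59 [363. 331.  24.  34.] [796. -85.  70.]
{'clock': 0.7, 'qpos': array([ 1.24221246,  0.62837634,  0.03850117,  1.51741167, -0.02698141,
        0.99629796, -0.02000222]), 'qd': array([-0.00097337, -0.00221668,  0.00052475,  0.00064629,  0.00152159,
       -0.00149067,  0.00012395]), 'tau': array([-1.33208659e-04, -5.63125992e+01,  1.22553583e+00, -1.93751818e+01,
        1.10636451e-02,  1.71350253e-03, -1.25086979e-05]), 'eef_pos': array([ 168.87327419, -627.6905817 ,  231.32505222]), 'tool_rot': array([ 3.14156811e+00, -2.14384686e-05,  2.62765529e-01]), 'force': array([-0.82283989,  0.19455389, -0.39595682]), 'torque': array([ 0.02099217, -0.042763  , -0.00287527]), 'width': 85.56138443730181}
```

View pics/top1.png

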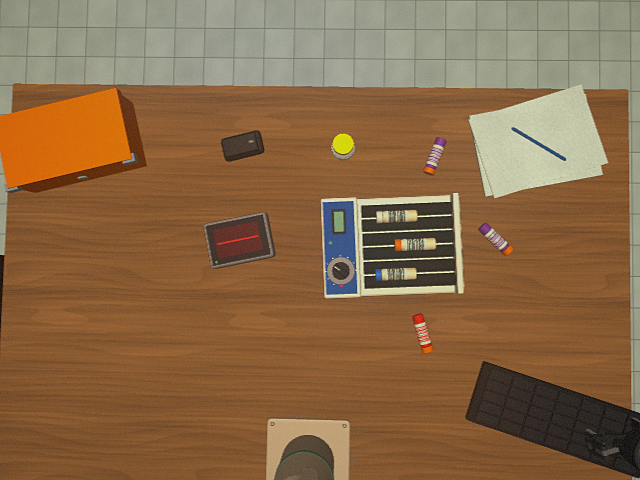

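View pics/scene1.png

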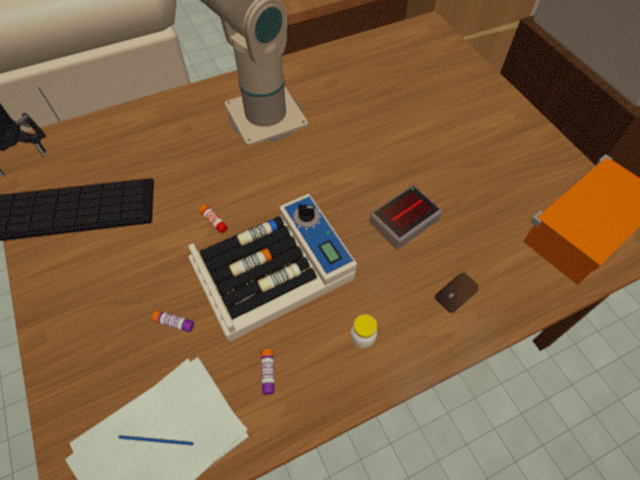

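The top picture shows the mixer at (391,246), with white (397,216), orange (415,244) and blue (397,274) tubes on its rollers. The knob is at (340,271) and the reader at (238,241).

Things that could be taken for the orange tube:
- the purple tubes at (435,157) and (497,240)
- the red one at (422,333)
- the blue- and white-capped neighbours

My choice is the orange-capped tube in the middle groove at (415,244).

Run:
```python
from h import *
p=ctrl.get_image("top")
vv,uu=np.mgrid[0:480,0:640]
W=world(p,uu,vv,p["depth"]); 
def rect(m,n):
    P=W[m][:,:2].astype(np.float32); r=cv2.minAreaRect(P); print(n,m.sum(),np.round(P.mean(0),1),np.round(W[m][:,2].mean(),1),[np.round(x,1) for x in r])
def box(u0,u1,v0,v1): return (uu>=u0)&(uu<=u1)&(vv>=v0)&(vv<=v1)
z=W[...,2]
rect(box(195,285,205,275)&(z>45)&(z<65),"reader top")
c=p["color"].astype(int)
red=(c[...,0]>c[...,1]+40)&(c[...,1]<50)
rect(box(212,266,215,265)&red&(z>45),"window")
rect(box(310,475,185,305)&(z>35),"mixer")
rect(box(315,362,190,300)&(z>86)&(z<97)&(c[...,2]>c[...,0]+30),"panel")
rect(box(325,356,255,288)&(z>120),"knob bar")
rect(box(325,356,255,288)&(z>100)&(z<113),"disc")
rect(box(385,445,232,254)&(z>104),"orange tube")
rect(box(375,425,262,284)&(z>104),"blue tube")
rect(box(370,425,207,226)&(z>104),"white tube")
org=(c[...,0]>180)&(c[...,2]<90)&(c[...,1]<150)
rect(box(385,445,232,254)&org,"cap")
a=cv2.resize(p["color"][190:305,310:475],None,fx=4.5,fy=4.5,interpolation=cv2.INTER_CUBIC)
cv2.imwrite("pics/crop1.png",a[...,::-1])
```

```text
reader top 2914 [544.6 178.9] 54.3 [array([545. , 180.3]), array([114.7, 160.4]), np.float64(12.2)]
window 440 [538.8 185.4] 67.5 [array([540.1,  80.1]), array([324. ,  87.2]), np.float64(87.9)]
mixer 13823 [ 535.3 -194. ] 93.8 [array([ 537.3, -199. ]), array([240.5, 340.9]), np.float64(3.4)]
panel 1758 [536.1 -71.7] 92.4 [array([530.3, -71.8]), array([220.4,  72.8]), np.float64(3.4)]
knob bar 111 [475.7 -74.5] 201.6 [array([478.9, -76.7]), array([39.4, 23.2]), np.float64(55.7)]
disc 197 [474.8 -74.8] 104.3 [array([473.9, -74. ]), array([58. , 61.7]), np.float64(72.5)]
orange tube 446 [ 538.8 -244.5] 127.6 [array([ 528.8, -185.5]), array([ 35.1, 221.3]), np.float64(10.9)]
blue tube 451 [ 469.7 -200.6] 121.7 [array([ 470.6, -164.3]), array([169.8,  33.1]), np.float64(87.7)]
white tube 447 [ 603.1 -200.7] 130.3 [array([ 573.3, -152.1]), array([ 64.3, 209.7]), np.float64(31.9)]
cap 54 [ 538.5 -207.2] 111.7 [array([ 538.3, -206.9]), array([12.8, 21.8]), np.float64(88.4)]
```

View pics/crop1.png

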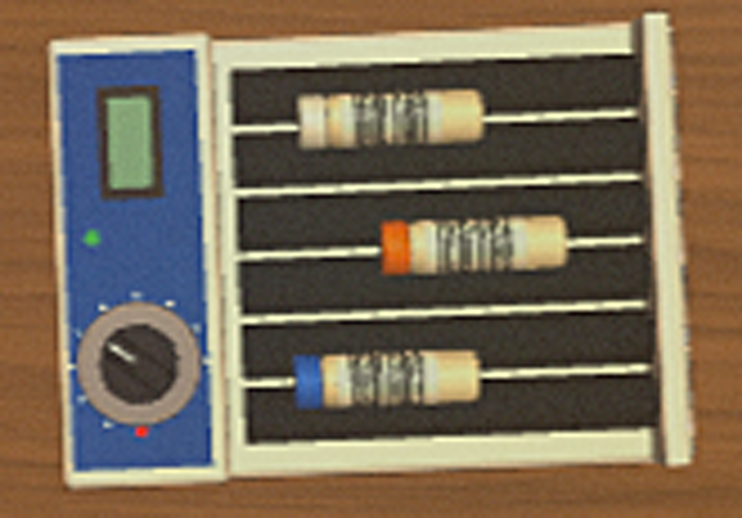

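Seen from above, the pointer sits about 122° clockwise of the red off mark, so the bar lies along world yaw of roughly 61°. The tube choice is confirmed in the crop: the orange cap is in the middle groove at (395,247), facing the panel. First move: rotate the tool to the bar and travel to a point above the knob.

```bash
cat >> h.py <<'E'
def delta(pos,yaw):
    s=ctrl.read_state(); R=Ro.from_euler("xyz",s["tool_rot"]); T=Ro.from_euler("xyz",[np.pi,0,np.radians(yaw)])
    print("t",round(s["clock"],2),"pos",np.round(s["eef_pos"],1),"rpy",np.round(np.degrees(s["tool_rot"]),1),"w",round(s["width"],1),"F",np.round(s["force"],1),"q7",round(s["qpos"][6],2))
    d=R.inv().apply(np.array(pos)-s["eef_pos"])/30; d2=T.inv().apply(np.array(pos)-s["eef_pos"])/30
    r=(R.inv()*T).as_rotvec(degrees=True)/6
    print("shift units now",np.round(d,2),"after turn",np.round(d2,2),"turn",np.round(r,2))
E
python3 -m crank '[[[0,0,0,0,0,-1],[0,0,0,0,0,-1],[0,0,0,0,0,-1],[0,0,0,0,0,-1],[0,0,0,0,0,-1],[0,0,0,0,0,-1],[0,0,0,0,0,-1],[0,0,0,0,0,-0.65]]]' -1
python3 -c "
from h import *
delta([455,-80,231],61)"
```

```text
clock: 1.42
eef_pos: [168.9, -627.8, 231.6]
tool_rot: [-3.141, 0.001, 1.102]
force: [0.0, -0.1, 0.2]
width: 85.4
t 1.42 pos [ 168.9 -627.8  231.6] rpy [-1.80e+02  1.00e-01  6.31e+01] w 85.4 F [ 0.  -0.1  0.2] q7 0.68
shift units now [ 2.06e+01  2.50e-01 -1.00e-02] after turn [ 2.059e+01 -5.100e-01  2.000e-02] turn [-0.    0.01  0.35]
```

```bash
python3 -m crank '[[[1,0,0,0,0,0],[1,0,0,0,0,0],[1,0,0,0,0,0],[1,0,0,0,0,0],[1,0,0,0,0,0],[1,0,0,0,0,0],[1,0,0,0,0,0],[1,0,0,0,0,0],[1,0,0,0,0,0],[1,0,0,0,0,0]]]'
python3 -c "
from h import *
delta([455,-80,231],61)"
```

```text
clock: 2.25
eef_pos: [303.6, -357.9, 229.6]
tool_rot: [3.138, 0.009, 1.088]
force: [1.0, 0.8, -0.1]
width: 85.6
t 2.25 pos [ 303.6 -357.9  229.6] rpy [179.8   0.5  62.4] w 85.6 F [ 1.   0.8 -0.1] q7 0.19
shift units now [10.55  0.17 -0.14] after turn [10.55 -0.08 -0.05] turn [0.03 0.09 0.23]
```

```bash
python3 -m crank '[[[1,0,0,0,0,0.2],[1,0,0,0,0,0],[1,0,0,0,0,0],[1,0,0,0,0,0],[1,0,0,0,0,0],[1,0,0,0,0,0],[1,0,0,0,0,0],[1,0,0,0,0,0],[1,0,0,0,0,0],[1,0,0,0,0,0],[0.5,0,0,0,0,0],[0,0,0,0,0,0]]]'
python3 - <<'E'
from h import *
delta([474,-74,200],61)
p=ctrl.get_image("wrist"); save(p,"w1.png")
for q in ["speed_knob"]:
    for r in ctrl.search_frame(q,p)[:3]: print(r, world(p,*r["extent"][:2]))
E
```

```text
clock: 3.25
eef_pos: [465.8, -61.9, 230.3]
tool_rot: [3.127, 0.005, 1.073]
force: [-0.1, -0.8, -0.4]
width: 85.5
t 3.25 pos [465.8 -61.9 230.3] rpy [179.2   0.3  61.5] w 85.5 F [-0.1 -0.8 -0.4] q7 -0.6
shift units now [-0.22  0.42  1.02] after turn [-0.22  0.44  1.01] turn [0.14 0.05 0.08]
{'extent': [338.4, 240.4, 48.4, 62.5], 'conf': 0.75} [476.53746426 -66.07300283 133.83252969]
```

View pics/w1.png

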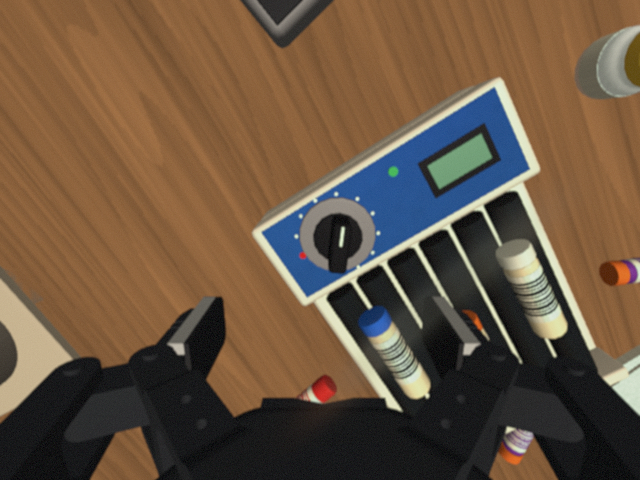

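The wrist picture shows the bar at (338,243), nearly upright in the image, with its pointer end at (343,232). I'll measure it by depth.

Run:
```python
from h import *
p=ctrl.get_image("wrist")
vv,uu=np.mgrid[0:480,0:640]; W=world(p,uu,vv,p["depth"]); z=W[...,2]
for lo,hi in [(129,142),(131,138)]:
    m=(uu>300)&(uu<376)&(vv>195)&(vv<280)&(z>lo)&(z<hi)
    P=W[m][:,:2].astype(np.float32); r=cv2.minAreaRect(P); print(m.sum(),P.mean(0),z[m].mean(),r)
    w,V=np.linalg.eigh(np.cov(P.T)); print(np.sqrt(w*12),np.degrees(np.arctan2(*V[::-1,1]))%180)
m=(uu>300)&(uu<376)&(vv>195)&(vv<280)&(z>101)&(z<108); P=W[m][:,:2].astype(np.float32); print("disc",cv2.minEnclosingCircle(P))
c=p["color"].astype(int); m=(uu>330)&(uu<352)&(vv>218)&(vv<255)&(c.min(2)>140)&(z>125);print("pointer",W[m].mean(0))
m=(uu>285)&(uu<315)&(vv>245)&(vv<265)&(c[...,0]>150)&(c[...,1]<90);print("red",W[m].mean(0))
delta([474,-74,200],61)
```

```text
942 [474.82822 -71.24743] 133.79360315831573 ((474.324462890625, -72.55877685546875), (40.222938537597656, 14.061025619506836), 55.736183166503906)
[13.75590399 39.21150979] 55.67520998179617
917 [474.7436   -71.489365] 133.8916276712484 ((474.2682189941406, -72.5693588256836), (40.138206481933594, 13.910994529724121), 55.68861770629883)
[13.59015428 38.87685749] 55.524546105145696
disc ((474.3773193359375, -72.40177917480469), 20.7869873046875)
pointer [480.04070023 -64.22382246 134.78210082]
red [440.2587956  -72.66767509 100.49938642]
t 3.4 pos [463.3 -66.4 230. ] rpy [179.3   0.5  61.1] w 85.5 F [-0.1 -0.5  0.2] q7 -0.6
shift units now [-0.04  0.42  1.01] after turn [-0.05  0.44  1.  ] turn [0.12 0.08 0.02]
```

```bash
python3 -m crank '[[[0,0,0,0.12,0.08,0.9],[0,0.4,1,0,0,0],[0,0,1,0,0,0],[0,0,0.5,0,0,0],[0,0,0,0,0,0]]]'
python3 -c "
from h import *
delta([474.3,-72.6,111],55.7)"
```

```text
clock: 3.82
eef_pos: [471.4, -84.4, 154.5]
tool_rot: [3.135, 0.003, 0.953]
force: [-0.2, -0.3, -0.2]
width: 85.5
t 3.82 pos [471.4 -84.4 154.5] rpy [179.6   0.2  54.6] w 85.5 F [-0.2 -0.3 -0.2] q7 -0.7
shift units now [ 0.38 -0.16  1.45] after turn [ 0.38 -0.14  1.45] turn [ 0.06  0.03 -0.18]
```

```bash
python3 -m crank '[[[0.38,-0.15,0,0,0,-0.15],[0,0,0.5,0,0,0],[0,0,0.4,0,0,0],[0,0,0,0,0,0],[0,0,0,0,0,0]]]'
python3 -c "
from h import *
delta([474.3,-72.6,111],55.7)"
```

```text
clock: 4.23
eef_pos: [474.9, -75.2, 130.5]
tool_rot: [3.132, 0.003, 0.964]
force: [0.0, -0.1, 0.1]
width: 85.2
t 4.23 pos [474.9 -75.2 130.5] rpy [179.4   0.2  55.2] w 85.2 F [ 0.  -0.1  0.1] q7 -0.73
shift units now [ 0.06 -0.07  0.65] after turn [ 0.06 -0.07  0.65] turn [ 0.09  0.03 -0.08]
```

```bash
python3 -m crank '[[[0.08,-0.07,0.4,0.1,0,-0.08],[0,0,0.3,0,0,0],[0,0,0,0,0,0],[0,0,0,0,0,0]]]'
python3 -c "
from h import *
delta([474.3,-72.6,111],55.7)"
```

```text
clock: 4.57
eef_pos: [476.8, -71.8, 110.7]
tool_rot: [3.138, -0.0, 0.973]
force: [-0.0, 0.8, -0.3]
width: 85.0
t 4.57 pos [476.8 -71.8 110.7] rpy [179.8  -0.   55.7] w 85.0 F [-0.   0.8 -0.3] q7 -0.74
shift units now [-0.07 -0.05 -0.01] after turn [-0.07 -0.05 -0.01] turn [ 0.03 -0.    0.01]
```

```bash
python3 -m crank '[[[-0.05,-0.05,0,0,0,0],[0,0,0,0,0,0],[0,0,0,0,0,0],[0,0,0,0,0,0],[0,0,0,0,0,0],[0,0,0,0,0,0],[0,0,0,0,0,0],[0,0,0,0,0,0]]]' 1
python3 -c "
from h import *
delta([474.3,-72.6,111],55.7)"
```

```text
clock: 5.23
eef_pos: [475.4, -72.8, 111.7]
tool_rot: [3.136, -0.001, 0.973]
force: [0.7, 1.3, -1.2]
width: 12.5
t 5.23 pos [475.4 -72.8 111.7] rpy [179.7  -0.   55.7] w 12.5 F [ 0.7  1.3 -1.2] q7 -0.74
shift units now [-0.01 -0.04  0.02] after turn [-0.01 -0.04  0.02] turn [ 0.05 -0.01  0.  ]
```

The knob is gripped. Turning it anticlockwise.

```bash
python3 -m crank '[[[0,0,0,0,0,-0.8],[0,0,0,0,0,-0.8],[0,0,0,0,0,-0.8],[0,0,0,0,0,-0.8],[0,0,0,0,0,-0.8],[0,0,0,0,0,-0.8],[0,0,0,0,0,-0.8],[0,0,0,0,0,-0.8],[0,0,0,0,0,-0.8],[0,0,0,0,0,-0.8]]]'
python3 -c "
from h import *
delta([474.3,-72.6,111],183.4)"
```

```text
clock: 6.07
eef_pos: [474.2, -72.7, 111.6]
tool_rot: [3.14, 0.004, 1.846]
force: [-0.1, -0.9, -0.6]
width: 13.0
t 6.07 pos [474.2 -72.7 111.6] rpy [179.9   0.2 105.8] w 13.0 F [-0.1 -0.9 -0.6] q7 -0.13
shift units now [0.   0.   0.02] after turn [-0.    0.    0.02] turn [-1.000e-02  4.000e-02 -1.294e+01]
```

```bash
python3 -m crank '[[[0,0,0,0,0,-0.9],[0,0,0,0,0,-0.9],[0,0,0,0,0,-0.9],[0,0,0,0,0,-0.9],[0,0,0,0,0,-0.9],[0,0,0,0,0,-0.9],[0,0,0,0,0,-0.9],[0,0,0,0,0,-0.9],[0,0,0,0,0,-0.9],[0,0,0,0,0,-0.9],[0,0,0,0,0,-0.9],[0,0,0,0,0,-0.9]]]'
python3 -c "
from h import *
delta([474.3,-72.6,111],183.4);print(ctrl.read_state()['torque'])"
```

```text
clock: 7.07
eef_pos: [473.3, -74.0, 111.7]
tool_rot: [-3.137, 0.001, 3.03]
force: [-0.5, 0.3, -1.0]
width: 12.7
t 7.07 pos [473.3 -74.  111.7] rpy [-1.797e+02  1.000e-01  1.736e+02] w 12.7 F [-0.5  0.3 -1. ] q7 0.76
shift units now [-0.03  0.05  0.02] after turn [-0.04  0.04  0.02] turn [-0.04  0.01 -1.63]
[ 0.07454917  0.00165854 -0.0033369 ]
```

```bash
python3 -m crank '[[[0,0,0,0,0,-0.7],[0,0,0,0,0,-0.6],[0,0,0,0,0,-0.5]]]'
python3 -c "
from h import *
delta([474.3,-72.6,111],183.4);print(ctrl.read_state()['torque'])"
python3 -m crank '[[[0,0,0,0,0,-0.4],[0,0,0,0,0,-0.4],[0,0,0,0,0,-0.4]]]'
python3 -c "
from h import *
delta([474.3,-72.6,111],183.4);print(ctrl.read_state()['torque'])"
```

```text
clock: 7.32
eef_pos: [473.3, -74.2, 111.6]
tool_rot: [-3.138, 0.0, -3.056]
force: [0.8, 0.6, 0.0]
width: 12.9
t 7.32 pos [473.3 -74.2 111.6] rpy [-179.8    0.  -175.1] w 12.9 F [0.8 0.6 0. ] q7 0.92
shift units now [-0.04  0.05  0.02] after turn [-0.04  0.05  0.02] turn [-0.04  0.    0.25]
[ 0.17953649 -0.03987751 -1.19889805]
clock: 7.57
eef_pos: [473.3, -74.2, 111.8]
tool_rot: [3.14, -0.002, -2.952]
force: [0.4, 2.8, 0.7]
width: 13.0
t 7.57 pos [473.3 -74.2 111.8] rpy [ 1.799e+02 -1.000e-01 -1.692e+02] w 13.0 F [0.4 2.8 0.7] q7 1.02
shift units now [-0.04  0.05  0.03] after turn [-0.04  0.05  0.03] turn [ 0.02 -0.02  1.24]
[ 0.41064046 -0.06256724 -3.36853488]
```

The moment rose to 3.4 N·m, so the knob is at its stop. Opening straight out and rising.

```bash
python3 -m crank '[[[0,0,0,0,0,0],[0,0,0,0,0,0],[0,0,0,0,0,0],[0,0,0,0,0,0],[0,0,0,0,0,0],[0,0,0,0,0,0]]]' -1
python3 -m crank '[[[0,0,-0.5,0,0,0],[0,0,-1,0,0,0],[0,0,-1,0,0,0],[0,0,-1,0,0,0],[0,0,-0.5,0,0,0],[0,0,0,0,0,0]]]'
python3 - <<'E'
from h import *
delta([538.8,-250,200],93.4)
p=ctrl.get_image("wrist"); save(p,"w2.png")
vv,uu=np.mgrid[0:480,0:640]; W=world(p,uu,vv,p["depth"]); z=W[...,2]
m=(z>129)&(z<140)&(np.hypot(W[...,0]-474,W[...,1]+73)<30)
P=W[m][:,:2].astype(np.float32); print(m.sum(),cv2.minAreaRect(P))
E
```

```text
clock: 8.07
eef_pos: [472.9, -74.9, 111.5]
tool_rot: [3.141, -0.003, -2.952]
force: [0.6, -0.5, -0.1]
width: 83.7
clock: 8.57
eef_pos: [471.1, -73.5, 235.2]
tool_rot: [3.139, -0.009, -2.947]
force: [1.4, 0.5, -0.1]
width: 85.6
t 8.57 pos [471.1 -73.5 235.2] rpy [ 179.9   -0.5 -168.8] w 85.6 F [ 1.4  0.5 -0.1] q7 1.24
shift units now [-1.09 -6.21  1.15] after turn [-6.01  1.9   1.17] turn [-0.05 -0.08 16.29]
899 ((473.2099914550781, -72.8577651977539), (39.48995590209961, 14.011061668395996), 3.472052812576294)
```

View pics/w2.png

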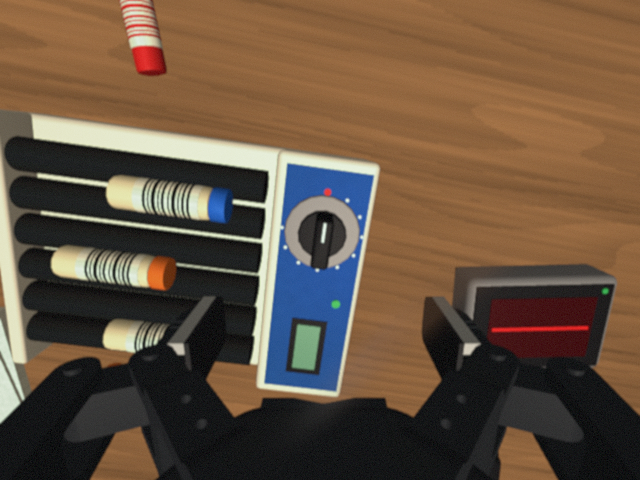

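The knob's pointer (325,232) now faces the red mark (328,191), and the bar's yaw is 3.5° against the mixer's 3.4°, so it is off. Next, the tube.

```bash
python3 -m crank '[[[0,0,0,0,0,1],[0,0,0,0,0,1],[0,0,0,0,0,1],[0,0,0,0,0,1],[0,0,0,0,0,1],[0,0,0,0,0,1],[0,0,0,0,0,1],[0,0,0,0,0,1],[0,0,0,0,0,1],[0,0,0,0,0,1],[0,0,0,0,0,1],[0,0,0,0,0,1]]]'
python3 -m crank '[[[0,0,0,0,0,1],[0,0,0,0,0,1],[0,0,0,0,0,1],[0,0,0,0,0,0.6]]]'
python3 -c "
from h import *
delta([538.8,-250,235],93.4)"
```

```text
clock: 9.62
eef_pos: [459.4, -75.6, 219.2]
tool_rot: [-3.109, -0.016, 2.022]
force: [-0.2, -0.7, 0.1]
width: 85.6
clock: 9.95
eef_pos: [454.9, -76.1, 213.8]
tool_rot: [-3.095, -0.001, 1.625]
force: [-0.4, 0.1, -0.4]
width: 85.4
t 9.95 pos [454.9 -76.1 213.8] rpy [-1.773e+02 -1.000e-01  9.310e+01] w 85.4 F [-0.4  0.1 -0.4] q7 -0.18
shift units now [-5.94  2.44 -0.83] after turn [-5.95  2.45 -0.71] turn [-0.45 -0.02 -0.05]
```

```bash
python3 -m crank '[[[-0.9,0.4,-0.2,-0.4,0,0],[-0.9,0.4,-0.2,0,0,0],[-0.9,0.4,-0.1,0,0,0],[-0.9,0.4,-0.1,0,0,0],[-0.9,0.4,-0.1,0,0,0],[-0.9,0.4,0,0,0,0],[0,0,0,0,0,0],[0,0,0,0,0,0]]]'
python3 - <<'E'
from h import *
p=ctrl.get_image("wrist"); save(p,"w3.png")
vv,uu=np.mgrid[0:480,0:640]; W=world(p,uu,vv,p["depth"]); z=W[...,2]
m=(z>102)&(z<116)&(np.abs(W[...,0]-538.8)<24)&(W[...,1]<-170)&(W[...,1]>-325)
k,l,st,ce=cv2.connectedComponentsWithStats(m.astype(np.uint8)); i=1+np.argmax(st[1:,4]); m=l==i
P=W[m][:,:2].astype(np.float32); print(st[i],z[m].max(),cv2.minAreaRect(P))
for r in ctrl.search_frame("tube_orange",p)[:4]: print(r,world(p,*r["extent"][:2]))
delta([538.8,-250,200],93.4)
E
```

```text
clock: 10.62
eef_pos: [531.3, -238.7, 221.3]
tool_rot: [-3.116, -0.002, 1.63]
force: [-0.7, 0.7, 0.4]
width: 85.1
[ 320  187   36  115 3712] 114.08687893804297 ((539.2525024414062, -245.6514892578125), (27.648862838745117, 94.45144653320312), 3.8047025203704834)
{'extent': [340.9, 379.8, 61.5, 45.8], 'conf': 0.91} [ 559.07256231 -442.07855769   20.25607233]
{'extent': [135.5, 237.4, 97.4, 43.9], 'conf': 0.87} [ 329.57084548 -274.66560097   29.07057678]
{'extent': [339.6, 245.0, 37.0, 115.0], 'conf': 0.68} [ 540.95623347 -242.95585222  111.76809515]
{'extent': [536.7, 284.6, 86.1, 56.5], 'conf': 0.68} [ 757.14814109 -298.48326981   28.41961162]
t 10.72 pos [ 530.7 -238.2  221.5] rpy [-1.785e+02 -1.000e-01  9.340e+01] w 85.7 F [-0.3  1.4  0.6] q7 0.11
shift units now [-0.41  0.26  0.71] after turn [-0.41  0.25  0.72] turn [-0.25 -0.01  0.01]
```

View pics/w3.png

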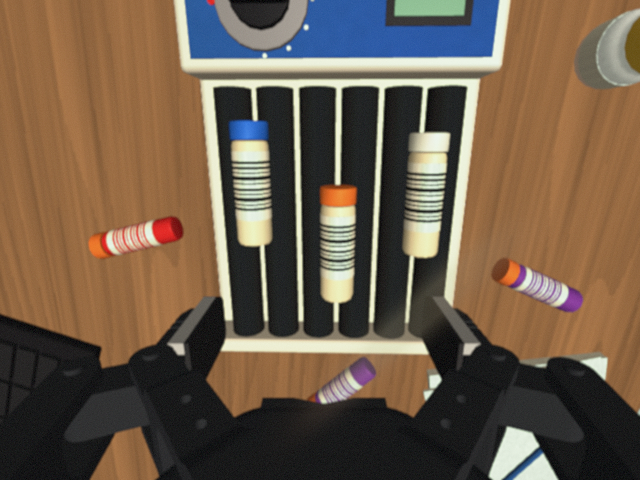

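The orange-capped tube is at (338,245), centre (539.3, -245.7), yaw 93.8°. Fully open fingers would reach the blue and white neighbours, so I'll pre-shape the opening to about 50 mm.

```bash
python3 -m crank '[[[-0.23,0.27,0.3,-0.25,0,-0.07],[0,0,0.9,0,0,0],[0,0,0.7,0,0,0],[0,0,0.3,0,0,0],[0,0,0,0,0,0],[0,0,0,0,0,0]]]' -0.18
python3 -c "
from h import *
delta([539.3,-245.7,91],93.8)"
```

```text
clock: 11.22
eef_pos: [537.6, -237.2, 152.8]
tool_rot: [-3.14, -0.003, 1.648]
force: [0.8, 0.0, 1.1]
width: 49.9
t 11.22 pos [ 537.6 -237.2  152.8] rpy [-179.9   -0.2   94.4] w 49.9 F [0.8 0.  1.1] q7 0.08
shift units now [-0.29  0.04  2.06] after turn [-0.29  0.04  2.06] turn [-0.01 -0.03  0.11]
```

```bash
python3 -m crank '[[[-0.28,0.04,0.3,0,0,0.1],[0,0,0.5,0,0,0],[0,0,0.4,0,0,0],[0,0,0.2,0,0,0],[0,0,0,0,0,0],[0,0,0,0,0,0]]]'
python3 -c "
from h import *
delta([539.3,-245.7,91],93.8)"
```

```text
clock: 11.72
eef_pos: [542.8, -247.2, 112.1]
tool_rot: [3.136, 0.001, 1.637]
force: [-0.5, 0.4, 0.5]
width: 50.4
t 11.72 pos [ 542.8 -247.2  112.1] rpy [179.7   0.   93.8] w 50.4 F [-0.5  0.4  0.5] q7 0.05
shift units now [ 0.06 -0.12  0.7 ] after turn [ 0.06 -0.11  0.7 ] turn [0.05 0.01 0.  ]
```

```bash
python3 -m crank '[[[0.05,-0.1,0.3,0,0,0],[0,0,0.2,0,0,0],[0,0,0.1,0,0,0],[0,0,0,0,0,0]]]'
python3 -c "
from h import *
delta([539.3,-245.7,91],93.8)"
```

```text
clock: 12.05
eef_pos: [540.4, -246.2, 93.7]
tool_rot: [3.134, 0.002, 1.637]
force: [-0.2, -0.0, 0.3]
width: 50.6
t 12.05 pos [ 540.4 -246.2   93.7] rpy [1.796e+02 1.000e-01 9.380e+01] w 50.6 F [-0.2 -0.   0.3] q7 0.03
shift units now [ 0.02 -0.04  0.09] after turn [ 0.02 -0.04  0.09] turn [ 0.07  0.02 -0.  ]
```

```bash
python3 -m crank '[[[0.02,-0.04,0.07,0.07,0,0],[0,0,0,0,0,0],[0,0,0,0,0,0],[0,0,0,0,0,0],[0,0,0,0,0,0],[0,0,0,0,0,0],[0,0,0,0,0,0]]]' 1
python3 -c "
from h import *
delta([539.3,-245.7,170],93.8)"
```

```text
clock: 12.63
eef_pos: [540.0, -245.6, 92.0]
tool_rot: [3.14, 0.002, 1.637]
force: [-0.9, -0.4, 0.5]
width: 25.6
t 12.63 pos [ 540.  -245.6   92. ] rpy [1.799e+02 1.000e-01 9.380e+01] w 25.6 F [-0.9 -0.4  0.5] q7 0.03
shift units now [-0.01 -0.02 -2.6 ] after turn [-0.   -0.02 -2.6 ] turn [0.01 0.02 0.  ]
```

```bash
python3 -m crank '[[[0,0,-0.2,0,0,0],[0,0,-0.4,0,0,0],[0,0,-0.6,0,0,0],[0,0,-0.8,0,0,0],[0,0,-0.8,0,0,0],[0,0,-0.6,0,0,0],[0,0,-0.2,0,0,0],[0,0,0,0,0,0]]]'
python3 - <<'E'
from h import *
p=ctrl.get_image("wrist"); save(p,"w4.png")
delta([545,180.3,200],102.2)
E
```

```text
clock: 13.3
eef_pos: [539.5, -244.8, 209.5]
tool_rot: [3.14, 0.002, 1.638]
force: [0.2, 0.1, -0.3]
width: 25.8
t 13.35 pos [ 539.4 -244.7  208.9] rpy [1.799e+02 1.000e-01 9.390e+01] w 26.1 F [ 0.3 -0.  -0.7] q7 0.12
shift units now [14.12  1.14  0.27] after turn [13.81  3.18  0.3 ] turn [ 0.01  0.02 -1.39]
```

View pics/w4.png

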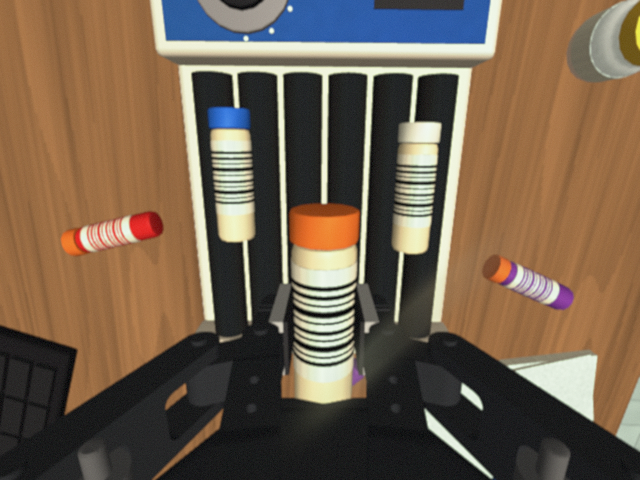

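The tube is held by its middle (325,300) and clear of the mixer, and the neighbours have not moved. Carrying it to the reader.

```bash
python3 -m crank '[[[0.5,0,0,0,0,-0.4],[0.8,0.1,0,0,0,-0.5],[0.9,0.2,0,0,0,-0.5],[0.9,0.2,0,0,0,0],[0.9,0.2,0,0,0,0],[0.9,0.2,0,0,0,0],[0.9,0.2,0,0,0,0],[0.9,0.2,0,0,0,0],[0.8,0.2,0,0,0,0],[0.6,0.1,0,0,0,0],[0.3,0.1,0,0,0,0],[0,0,0,0,0,0]]]'
python3 -c "
from h import *
delta([545,180.3,200],102.2)"
```

```text
clock: 14.35
eef_pos: [518.9, 50.9, 196.4]
tool_rot: [-3.119, -0.019, 1.845]
force: [0.1, 0.9, 0.2]
width: 25.8
t 14.35 pos [518.9  50.9 196.4] rpy [-178.7   -1.1  105.7] w 25.8 F [0.1 0.9 0.2] q7 -0.24
shift units now [ 3.92  2.   -0.09] after turn [ 4.03  1.76 -0.12] turn [-0.22 -0.17  0.58]
```

```bash
python3 -m crank '[[[0.6,0.3,0,-0.2,-0.17,0.5],[0.8,0.35,0,0,0,0],[0.8,0.35,0,0,0,0],[0.8,0.35,0,0,0,0],[0.6,0.25,0,0,0,0],[0.2,0.1,0,0,0,0],[0,0,0,0,0,0],[0,0,0,0,0,0]]]'
python3 -c "
from h import *
delta([545,180.3,148.5],102.2)"
```

```text
clock: 15.02
eef_pos: [530.3, 181.9, 188.5]
tool_rot: [-3.121, 0.0, 1.812]
force: [-0.2, -0.4, -0.5]
width: 25.4
t 15.02 pos [530.3 181.9 188.5] rpy [-178.8    0.   103.8] w 25.4 F [-0.2 -0.4 -0.5] q7 -0.51
shift units now [-0.17  0.49  1.32] after turn [-0.16  0.47  1.33] turn [-0.2   0.01  0.27]
```

```bash
python3 -m crank '[[[-0.1,0.3,0.2,-0.2,0,0.2],[-0.06,0.17,0.4,0,0,0],[0,0,0.4,0,0,0],[0,0,0.2,0,0,0],[0,0,0.1,0,0,0],[0,0,0,0,0,0]]]'
python3 - <<'E'
from h import *
delta([545,180.3,148.5],102.2)
for cam in ["top","scene"]:
    p=ctrl.get_image(cam); save(p,cam+"2.png")
p=ctrl.get_image("wrist"); save(p,"w5.png")
vv,uu=np.mgrid[0:480,0:640]; W=world(p,uu,vv,p["depth"]); z=W[...,2]
m=(z>150)&(z<180)&(np.abs(W[...,0]-545)<60)&(np.abs(W[...,1]-180)<80)&(p["color"].max(2)>110)&(uu>270)&(uu<375)
P=W[m]; print(m.sum(),P.min(0),P.max(0),cv2.minAreaRect(P[:,:2].astype(np.float32)))
d=np.array([-np.sin(np.radians(12.2)),np.cos(np.radians(12.2))]); s=(P[:,:2]-[545,180.3])@d
for a in range(-50,51,10):
    k=(s>a)&(s<a+10)
    if k.sum()>20: print(a,k.sum(),np.percentile(P[k,2],95).round(1))
E
```

```text
clock: 15.52
eef_pos: [543.8, 170.2, 144.7]
tool_rot: [-3.135, 0.007, 1.785]
force: [0.7, 0.1, 0.3]
width: 25.9
t 15.52 pos [543.8 170.2 144.7] rpy [-179.6    0.4  102.3] w 25.9 F [0.7 0.1 0.3] q7 -0.55
shift units now [ 0.32  0.11 -0.13] after turn [ 0.32  0.11 -0.13] turn [-0.06  0.07  0.01]
10298 [521.16808628 126.30715669 150.12639335] [566.69054101 219.5301987  168.03853851] ((543.8099975585938, 172.3397674560547), (28.510467529296875, 91.50631713867188), 11.495560646057129)
-50 797 165.9
-40 1068 166.2
-30 886 166.4
-20 761 166.3
-10 906 166.3
0 910 166.3
10 1546 166.0
20 1559 166.0
30 1847 166.0
```

View pics/w5.png

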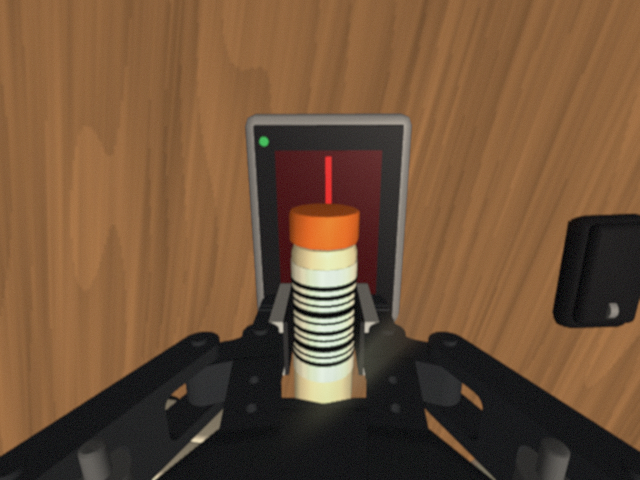

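View pics/scene2.png

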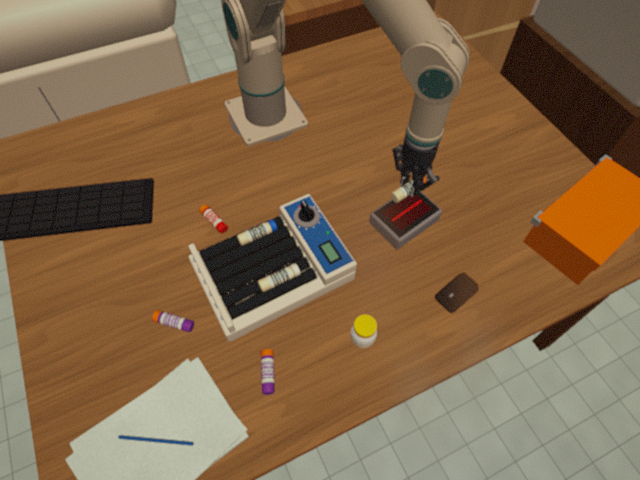

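The tube hangs level over the window: its top is at 166 mm all along, so the axis is at about 152. The last correction is about 10 mm along and 4 mm up.

```bash
python3 -m crank '[[[0.3,0.08,-0.13,-0.06,0.07,0],[0,0,0,0,0,0],[0,0,0,0,0,0]]]'
python3 -c "
from h import *
delta([545,180.3,148.3],102.2)"
```

```text
clock: 15.92
eef_pos: [545.8, 182.4, 151.7]
tool_rot: [3.136, -0.003, 1.786]
force: [0.2, 0.1, -1.3]
width: 25.7
t 15.92 pos [545.8 182.4 151.7] rpy [179.7  -0.2 102.3] w 25.7 F [ 0.2  0.1 -1.3] q7 -0.55
shift units now [-0.06 -0.04  0.11] after turn [-0.06 -0.04  0.11] turn [ 0.05 -0.03  0.02]
```

```bash
python3 -m crank '[[[-0.04,-0.03,0.09,0.03,0,0],[0,0,0,0,0,0],[0,0,0,0,0,0],[0,0,0,0,0,0]]]'
python3 - <<'E'
from h import *
for _ in range(3):
    p=ctrl.get_image("wrist"); delta([545,180.3,148.3],102.2)
vv,uu=np.mgrid[0:480,0:640]; W=world(p,uu,vv,p["depth"]); z=W[...,2]
m=(z>153)&(z<180)&(np.abs(W[...,0]-545)<60)&(np.abs(W[...,1]-180)<80)&(p["color"].max(2)>110)&(uu>270)&(uu<375)
P=W[m]; print(np.percentile(P[:,2],95),cv2.minAreaRect(P[:,:2].astype(np.float32)))
m=(z>50)&(z<60)&(W[...,0]>470)&(W[...,0]<620)&(W[...,1]>80)&(W[...,1]<280)
d=np.array([-np.sin(np.radians(12.2)),np.cos(np.radians(12.2))]);print("reader far edge s",((W[m][:,:2]-[545,180.3])@d).max(), "lateral", [f((W[m][:,:2]-[545,180.3])@[d[1],-d[0]]) for f in (np.min,np.max)])
p=ctrl.get_image("top"); b=p["color"][190:305,310:475]
print({q:[(round(r["conf"],2),np.round(r["extent"][:2])) for r in ctrl.search_frame(q,p)[:2]] for q in ["mouse","cup","tube_blue"]})
E
```

```text
clock: 16.25
eef_pos: [545.4, 181.9, 149.8]
tool_rot: [3.137, -0.003, 1.787]
force: [-0.3, 0.4, -0.1]
width: 25.4
t 16.3 pos [545.5 182.  149.9] rpy [179.8  -0.2 102.4] w 25.9 F [-0.3  0.4 -0.3] q7 -0.55
shift units now [-0.05 -0.03  0.05] after turn [-0.05 -0.03  0.05] turn [ 0.04 -0.03  0.03]
t 16.35 pos [545.5 182.  149.9] rpy [179.8  -0.2 102.4] w 25.8 F [-0.1  0.5 -0.5] q7 -0.55
shift units now [-0.05 -0.03  0.05] after turn [-0.05 -0.03  0.05] turn [ 0.04 -0.03  0.03]
t 16.4 pos [545.5 182.  149.8] rpy [179.8  -0.2 102.4] w 26.1 F [ 0.5  0.8 -1.4] q7 -0.55
shift units now [-0.05 -0.03  0.05] after turn [-0.05 -0.03  0.05] turn [ 0.04 -0.03  0.03]
170.5009518226505 ((544.8229370117188, 183.71670532226562), (28.492963790893555, 90.76223754882812), 11.647191047668457)
reader far edge s 79.92329176388515 lateral [np.float64(-55.320513663710464), np.float64(54.67625120861838)]
{'mouse': [(0.85, array([241., 149.]))], 'cup': [(0.79, array([344., 145.]))], 'tube_blue': [(0.74, array([395., 275.]))]}
```

```bash
python3 -c "
from h import *
print(ctrl.finish_job())"
```

```text
the job is handed in; nothing more can be done
None
```

The speed knob is at its off stop and the orange-capped tube is held level above the reader. I handed the job in at about 16.5 s of robot time, with the gripper still closed on the tube; no verdict was reported.

- **Knob:** I turned it about 128° anticlockwise until the moment rose to 3.4 N·m at the stop. Afterwards the bar lay at a yaw of 3.5° (the mixer is at 3.4°), with its pointer at the red mark.
- **Tube:** I gripped it by its middle, with the fingers opened to only about 50 mm so they cleared the blue and white tubes.
- **Final pose:** The tool is within about 2 mm of the reading spot in each direction. From wrist depth, the tube's axis is about 156–157 mm above the table (155 wanted). It lies along the window's long side to within about 1°, and its height varied by less than 1 mm along its length.
- **Left alone:** After the lift, the blue and white tubes were still in their grooves. The last top picture found the blue tube, the mouse and the cup where they started, within about 3 pixels. I did not re-check the white tube in that picture, but the scene picture just before showed it in place.
- **Disagreements:** The gripper read 25.8 mm on the 28 mm tube, much as it read 13 mm on the 14 mm knob bar. Wrist depth put the tube about 2 mm farther along the window than the tool pose did, because its tail end was hidden from the camera.

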